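# Load the ripening box and set its lid for airing

### The arm

A 6-joint arm with a two-finger parallel gripper is mounted at the origin on the work surface. World frame = base frame: x ahead of the robot, y to its left, z up, the work surface at z = 0. Lengths are in m, angles in rad, forces in N, time in s.
With the tool pointing down it reaches from about 0.25 to 0.8 m from the base axis. Payload 8.5 kg.
Tool frame: the origin (TCP) lies midway between the tips of the shut fingers; the grasp point (between the pads) lies 19 mm behind it (grip_point_offset is the distance from the TCP to the grasp point, in m); z points along the fingers, y is the line along which they close (so a half turn about z gives the same grasp; the last joint's range is limited). The gripper opens to 85 mm and grips with 20 to 120 N. Pads are 22 mm wide; open, the fingers measure 114 mm over their backs; the gripper's body (76 mm by 85 mm) begins 54 mm behind the grasp point. The pads swing forward as they close: fully open they stand 13 mm farther back than shut.
Start: joints at [1.169, 0.238, -0.013, 1.319, 0, 1.571], TCP at [0.205, 0.483, 0.231] pointing down, gripper open.
Joint ranges: [-2.66, 2.66], [-1.03, 1.9], [-1.14, 1.46], [-1.82, 2.27], [-1.45, 1.34], [-3.14, 3.14]. Speed limits (rad/s): [2.22, 2.22, 2.79, 3.14, 3.14, 3.14].

### API

Orientations are given as a unit quaternion [w, x, y, z].
In Python, from workcell import * gives the robot as it stands. The module is installed in compiled form; this text tells all that it offers.
- The arm moves only by the shell command python3 -m pendant 'ROWS' [FORCE]. ROWS is a JSON object of lists of equal length, an entry for each row: "xyz": the shift along the tool's x, y, z scaled (see below), a list of three; "spin": the turn about the tool's z scaled (see below); "grip": the opening in per cent of the stroke, from 0 (shut) to 100 (fully open). In form: {"xyz": [[x, y, z], ...], "spin": [spin, ...], "grip": [grip, ...]}. A call has 1 to 12 rows; each row shifts and turns the commanded pose from where the row before left it, along the tool's axes as they then stand; what a row does not reach is not made up. The controller multiplies each number of a shift by 4 cm and each number of a turn by 0.15 rad. A row lasts 1/8 s, in which the tool goes at most 62.5 mm and 10.7 degrees, less where a joint would pass 70% of its speed; a pose out of reach is approached as far as the arm can. A call with a number of a shift or a turn outside -1 to 1 is refused whole. A call with a gripper value outside its range is refused whole. The fingers move at their own pace and stop on an object; FORCE is the grip in N (left out, the last holds). Time passes only in rows, so rows that do not move let the fingers close. It gives the time, the measured TCP pose, the force, the opening and the grip force at its end, in the units of the state.
- state(): the state, without advancing time (a new reading comes with each control period).
- camera(name): name is "side" or "top" or "wrist"; returns (picture, depth): 400x640x3 uint8, red, green, blue; 400x640 float32, m along the optical axis (not along the pixel's ray), 0 where there is no reading.
- calibration(name): a dict with "mtx" (3x3 intrinsics, pixels), "camera_from_world" (4x4, takes a point from world to camera coordinates). Camera axes: x right, y down, z forward; pixel columns grow to the right and rows downward; lengths in m; the calibration is good to about 2 mm. A picture is of the moment at which its call begins: read the wrist's pose just before it. calibration takes no time and is no camera call; for the wrist camera it gives the pose at the moment of the call.
- finish_job(): hands the job in; it is judged then, once.
Trained networks look in the newest picture that a camera, given by its name, has taken for a name from the list of things; names that differ only in an ending like _2 or _b are one class to them, and where a whole thing is asked for, a point or a joint stands for the part that bears it (a point fixed in the world has none). Each returns a list of dicts, best first, with "score" (0 to 1); they miss things now and then, are a little off and sometimes report something else, mostly with a low value. They report only what shows in the picture. A call takes as long as a camera call. They do not tell look-alikes from the thing itself.
- spot_in(camera, thing): "uv" ([column, row] in pixels, amid what is visible of it).
- masks_of(camera, thing): "pixels" (400x640 bool, what is visible of it) and "uv" ([column, row] in pixels, amid what is visible of it).
- place_of(camera, thing): "uv" ([column, row] in pixels: a listed point, or the origin of a listed thing).
The state is a dict: "time_s": time; "joint_pos": joint angles; "joint_velocities": joint speeds; "effort": joint torques, N m; "eef_pos": TCP position; "tool_rot": TCP orientation; "wrist_force": force on the tool from outside, world axes, zero at the start; "wrist_torque": the same for the moment, N m; "width": opening from 0.0 (shut) to 1.0 (fully open); "grasp_force": force on a finger pad.
Only numpy, scipy, OpenCV 4.12 (cv2) and the standard library are available. Lean on these libraries where they do the work, as an engineer would, in place of code of your own. Each camera call takes 0.05 s, during which the arm holds its last target. There are 200 camera calls.

### The job

Take the small cheese from under the upper shelf of the wire rack and set it down gently, flat on the floor of the white ripening box beside the cheese already in it. Then fold the box's wide-open lid forward and down until it is in line with the steel setting arm at the side of the box, and let go. Do not shift the setting arm, the other cheeses, the brush or the beaker.

Things in the scene. Friction and masses are not known exactly. Their poses are not given: they have to be found in the camera images.
- cheese: small yellow cheese to be moved: upright cylinder, 62 mm diameter, 50 mm high, about 0.14 kg, firm. Origin: centre of its underside; z is its axis. It stands on the rack's draining board, its centre 20 to 37 mm behind the front edge of the upper shelf.
- rack: low fixed wire rack, 260 mm deep (x), 280 mm wide (y). Origin: middle of its footprint on the table; x from its open front (robot side) to its back. Draining board, top 30 mm above the table; upper wire shelf over the same footprint, 202 to 210 mm above the table; a 10 mm post at each corner. Reach in from the front with the tool tilted 30 to 45 degrees: fingers down and to the rack's +x.
- crate: fixed white plastic ripening box without its lid: open tray, outside 180 mm (x) by 240 mm (y), 40 mm high, walls 6 mm. Origin: centre of its underside on the table; x points from its front (near the robot) to its hinged back.
- crate_in (a point): centre of the box's inner floor (6 mm above the table); axes as the box. The inner floor measures 168 mm (x) by 228 mm (y); its y < 0 half is free.
- boxed_cheese: second cheese, same size as the first, standing in the box's y > 0 half, centre 50 to 65 mm from the middle. Origin: centre of its underside. Leave it where it is.
- lid (a joint): hinge angle of the box's lid, rad: 0 is closed (level), growing as it opens upward and back; pi/2 is upright; it starts past upright. A stiff friction hinge: the lid stays at any angle where it is left, and takes about 1 to 4 N at its free edge to move.
- lid_hinge (a point): point on the lid's hinge axis, at the middle of the lid's width: in the box's frame at x = +90 mm, y = 0, 45 mm above the table. The hinge axis is the box's y. The point's axes turn with the lid: -x points from the hinge to the free edge, z is the lid's outer face normal.
- lid_edge (a point): middle of the lid's free edge, at mid thickness, 170 mm from the hinge axis. The lid is a plain white flat panel 8 mm thick and 234 mm wide, 0.25 kg; the hinge axis lies in its mid plane. Axes turn with the lid.
- setting_arm (a joint): angle of the steel setting arm, rad, same zero and sense as the lid's: the lid is in line with the arm when both read the same. It starts between 0.85 and 1.2. The arm is stiff and is not to be moved. The lid does not touch it.
- setting_tip (a point): tip of the setting arm, a dark steel bar 14 mm high and 6 mm thick beside the box on its +y side (138 mm from the box's middle), pivoted on the same axis as the lid and as long as the lid (170 mm). Axes turn with the arm: -x from the pivot to the tip.
- big_wheel: bystander: large cheese wheel, 110 mm diameter, 55 mm high, at the back of the rack's board. Origin: centre of its underside.
- brush: bystander: hand brush, about 170 mm long, lying on the table beyond the box.
- beaker: bystander: white plastic beaker, 70 mm diameter, 90 mm high, on the table beyond the rack and the box. Origin: centre of its underside.
Mind the look-alikes: they are no part of the job. Leave any purple or turquoise look-alike of the cheese alone.

How it is judged:
By the outcome, as a careful person would: the job done as asked, in the order asked, and still so for the second after the job is handed in, with the robot touching nothing.
It also fails if it takes over 64 s, if anything falls off the work surface, if the arm or the gripper's body presses on something with over 40 N, if the wrist force passes 120 N, or if a joint passes its speed limit or range.

## Working session

There is one attempt and no reset: what is moved stays moved. The work goes in short steps, Python scripts to look and compute and a shell command to move; the robot and the scene stay as the last step left them, time stands still between calls to the robot, and variables do not carry over. Pictures are saved under pics/ and viewed, at most 10 in all, crops included, and the job is handed in when it is done.

```bash
mkdir -p pics; cat > h.py <<'E'
from workcell import *
import numpy as np, cv2
from scipy.spatial.transform import Rotation as R
def world(cam,uv,d):
    c=calibration(cam);K=np.array(c["mtx"]);T=np.linalg.inv(np.array(c["camera_from_world"]))
    uv=np.atleast_2d(uv).astype(float);d=np.atleast_1d(d)
    p=np.c_[(uv[:,0]-K[0,2])/K[0,0]*d,(uv[:,1]-K[1,2])/K[1,1]*d,d]
    return p@T[:3,:3].T+T[:3,3]
def proj(cam,P):
    c=calibration(cam);K=np.array(c["mtx"]);T=np.array(c["camera_from_world"])
    q=np.atleast_2d(P)@T[:3,:3].T+T[:3,3];q=q@K.T;return q[:,:2]/q[:,2:]
def onz(cam,uv,z):
    c=calibration(cam);T=np.linalg.inv(np.array(c["camera_from_world"]));o=T[:3,3]
    d=world(cam,uv,1.0)[0]-o;return o+d*(z-o[2])/d[2]
def cloud(cam,m,d):
    v,u=np.nonzero(m&(d>0));return world(cam,np.c_[u,v],d[v,u])
def toolR(): 
    s=state();q=s["tool_rot"];return np.array(s["eef_pos"]),R.from_quat([q[1],q[2],q[3],q[0]]).as_matrix()
E
python3 - <<'E'
from h import *
s=state();print(s)
for c in ["side","top","wrist"]:
    im,d=camera(c);cv2.imwrite(f"pics/{c}0.png",im[:,:,::-1]);np.save(f"{c}d.npy",d)
    T=np.linalg.inv(np.array(calibration(c)["camera_from_world"]));print(c,T.round(3).tolist())
    for t in ["cheese","boxed_cheese","rack","crate","crate_in","lid_hinge","lid_edge","setting_tip","big_wheel","beaker","brush"]:
        print(c,t,[(np.round(r["uv"]).tolist(),round(r["score"],2)) for r in place_of(c,t)][:4])
print(state()["time_s"])
E
```

```text
{'time_s': 0.0, 'joint_pos': array([ 1.16904267e+00,  2.38733465e-01, -1.42269144e-02,  1.31917323e+00,
       -8.23808122e-06,  1.57079911e+00]), 'joint_velocities': array([ 0.00016151, -0.00063017,  0.00096358,  0.00044225, -0.0019955 ,
       -0.00076435]), 'effort': array([-5.10000173e-04, -5.38783550e+01,  3.46437478e+01,  1.81737315e-02,
        6.34253115e-05,  1.18958848e-06]), 'eef_pos': array([0.20514156, 0.48283648, 0.23071307]), 'tool_rot': array([-1.29375745e-04,  1.99529920e-01,  9.79891506e-01, -6.56017364e-04]), 'wrist_force': array([-0.24677082,  0.54992719,  0.57797384]), 'wrist_torque': array([-0.01674648,  0.02445589, -0.02375036]), 'grasp_force': 0.0, 'width': 1.001220314660358}
side [[0.78, -0.366, 0.507, -0.171], [-0.625, -0.458, 0.632, -0.854], [0.001, -0.81, -0.586, 0.877], [0.0, 0.0, 0.0, 1.0]]
side cheese [([288.0, 245.0], 0.93), ([384.0, 232.0], 0.72), ([314.0, 274.0], 0.64)]
side boxed_cheese [([250.0, 188.0], 0.94), ([271.0, 188.0], 0.39)]
side rack [([424.0, 251.0], 0.61)]
side crate [([270.0, 187.0], 0.74)]
side crate_in [([270.0, 185.0], 0.98)]
side l
[... 562 characters left out ...]
9)]
top crate_in [([254.0, 229.0], 0.81)]
top lid_hinge [([243.0, 202.0], 0.83), ([227.0, 194.0], 0.68)]
top lid_edge [([227.0, 194.0], 0.74)]
top setting_tip [([197.0, 252.0], 0.55), ([257.0, 229.0], 0.45)]
top big_wheel [([415.0, 156.0], 0.92), ([380.0, 198.0], 0.45)]
top beaker [([323.0, 131.0], 0.78)]
top brush [([238.0, 144.0], 0.95)]
wrist [[0.391, 0.871, 0.299, 0.129], [0.921, -0.37, -0.127, 0.516], [0.0, 0.324, -0.946, 0.375], [0.0, 0.0, 0.0, 1.0]]
wrist cheese [([16.0, 398.0], 0.92)]
wrist boxed_cheese [([242.0, 360.0], 0.78)]
wrist rack []
wrist crate []
wrist crate_in []
wrist lid_hinge []
wrist lid_edge []
wrist setting_tip []
wrist big_wheel []
wrist beaker []
wrist brush []
1.8
```

```bash
python3 - <<'E'
import cv2,numpy as np
a=cv2.imread("pics/side0.png")[80:330,180:540];b=cv2.imread("pics/top0.png")[90:320,150:500]
a=cv2.resize(a,(800,556),interpolation=3);b=cv2.resize(b,(800,526),interpolation=3)
cv2.imwrite("pics/a.png",a);cv2.imwrite("pics/b.png",b)
E
```

```text
(no output)
```

View pics/a.png

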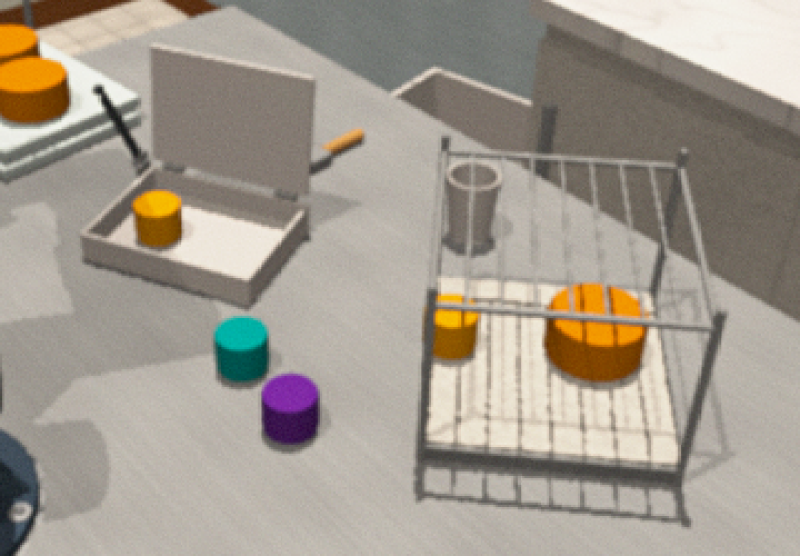

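View pics/b.png

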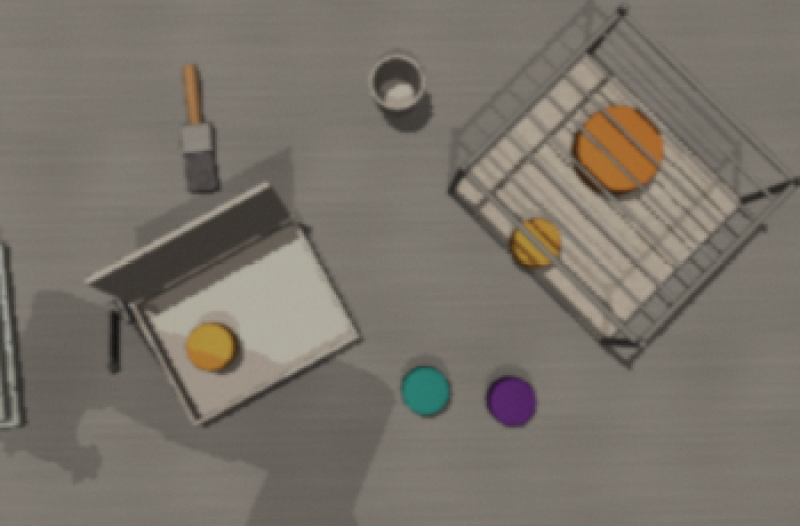

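```bash
cat > fit.py <<'E'
from h import *
from scipy.optimize import minimize
img,d=camera("top")
def up(t,k=0): 
    r=masks_of("top",t); return r[k]["pixels"] if r else None
# rack: board plane z~0.03
m=up("rack");P=cloud("top",m,d);b=P[(abs(P[:,2]-.03)<.008)]
print("board n",len(b),b[:,2].mean());r=cv2.minAreaRect((b[:,:2]*1000).astype(np.float32));print("board rect",r)
s=P[abs(P[:,2]-.206)<.012];r=cv2.minAreaRect((s[:,:2]*1000).astype(np.float32));print("shelf rect",len(s),r)
m=up("crate");P=cloud("top",m,d);b=P[(P[:,2]<.055)];r=cv2.minAreaRect((b[:,:2]*1000).astype(np.float32));print("crate",len(b),r)
b=P[abs(P[:,2]-.04)<.006];r=cv2.minAreaRect((b[:,:2]*1000).astype(np.float32));print("rim",len(b),r)
hsv=cv2.cvtColor(img,cv2.COLOR_RGB2HSV)
y=(hsv[...,0]>12)&(hsv[...,0]<30)&(hsv[...,1]>130)
for c in [(384,197),(242,242)]:
    q=np.zeros_like(y);q[c[1]-22:c[1]+22,c[0]-22:c[0]+22]=1
    P=cloud("top",y&q,d);z=np.median(P[:,2]);P=P[abs(P[:,2]-(.08 if c[0]>300 else .056))<.008];print("cheese",len(P),z,P.mean(0),P.min(0),P.max(0))
im2,d2=camera("side")
for cam,dd in (("top",d),("side",d2)):
  for t in ("lid","setting_arm","setting_tip"):
    for r in masks_of(cam,t)[:2]:
        P=cloud(cam,r["pixels"],dd);print(cam,t,r["score"],np.round(r["uv"]),r["pixels"].sum(),P.mean(0).round(3) if len(P) else 0)
        np.save(f"{cam}_{t}.npy",P)
E
python3 fit.py
```

```text
board n 5714 0.030318104908423224
board rect ((628.3920288085938, -259.0865478515625), (287.5941162109375, 269.2675476074219), 43.510215759277344)
shelf rect 2177 ((628.64697265625, -259.39202880859375), (288.90972900390625, 270.962646484375), 43.85988235473633)
crate 4699 ((486.6480712890625, 245.29864501953125), (243.2488250732422, 304.52960205078125), 28.240869522094727)
rim 556 ((474.75079345703125, 211.0651092529297), (187.69862365722656, 252.75027465820312), 27.09204864501953)
cheese 267 0.08018144925006299 [ 0.56340578 -0.16879799  0.08036575] [ 0.53425602 -0.1970418   0.07213851] [ 0.59207734 -0.13939416  0.0870264 ]
cheese 339 0.05631545218996514 [0.44138201 0.24454118 0.05639876] [0.41325206 0.21495461 0.04836462] [0.46856533 0.27414233 0.06327946]
top lid 0.71 [234. 195.] 1718 [0.563 0.251 0.144]
top setting_arm 0.66 [201. 238.] 137 [0.458 0.35  0.124]
top setting_tip 0.67 [199. 237.] 143 [0.458 0.35  0.121]
side lid 0.55 [286. 132.] 3982 [0.566 0.249 0.132]
side lid 0.31 [280. 156.] 7645 [0.52  0.225 0.078]
side setting_arm 0.6 [234. 134.] 188 [0.456 0.351 0.119]
side setting_tip 0.65 [425. 250.] 8815 [ 0.598 -0.293  0.075]
side setting_tip 0.54 [234. 139.] 203 [0.462 0.358 0.107]
```

```bash
cat > fit2.py <<'E'
from h import *
img,d=camera("top");im2,d2=camera("side")
lt=np.load("top_lid.npy");ls=np.load("side_lid.npy") 
v,u=np.mgrid[:400,:640]
A=cloud("top",np.ones_like(d,bool),d);B=cloud("side",np.ones_like(d2,bool),d2)
c0=np.array([.477,.206]);
def box(P,yaw,c):
    e=np.array([np.cos(yaw),np.sin(yaw)]);q=P[:,:2]-c
    return np.c_[q@e,q@[-e[1],e[0]],P[:,2]]
for nm,P in (("top",A),("side",B)):
    Q=box(P,np.radians(27.3),c0)
    # lid plane
    L=Q[(Q[:,2]>.07)&(abs(Q[:,1])<.1)&(Q[:,0]>.08)&(Q[:,0]<.25)&(Q[:,2]<.25)]
    m=np.ones(len(L),bool)
    for _ in range(5):
        cc=L[m].mean(0);n=np.linalg.svd(L[m]-cc,full_matrices=False)[2][2];m=abs((L-cc)@n)<.008
    print(nm,"lid n",n,m.sum(),cc,"angle",np.degrees(np.arctan2(*(lambda t:(t[2],-t[0]))(np.cross(n,[0,1,0])*np.sign(np.cross(n,[0,1,0])[2])))),"yawdev deg",np.degrees(np.arctan2(n[1],n[0])))
    W=Q[(Q[:,2]>.09)&(Q[:,2]<.19)&(abs(Q[:,1])<.135)&(abs((Q-cc)@n)<.008)];print("lid y",np.percentile(W[:,1],[0,1,50,99,100]))
    print("lid max z",np.percentile(W[:,2],99))
    # walls: x,y profile of points at rim height
    F=Q[(abs(Q[:,2]-.006)<.005)&(abs(Q[:,0])<.1)&(abs(Q[:,1])<.13)]
    print("floor x",np.percentile(F[:,0],[.5,2,98,99.5]),"y",np.percentile(F[:,1],[.5,2,98,99.5]))
    Rm=Q[(abs(Q[:,2]-.04)<.004)&(abs(Q[:,0])<.1)&(abs(Q[:,1])<.13)]
    print("rim x",np.percentile(Rm[:,0],[.5,3,97,99.5]),"y",np.percentile(Rm[:,1],[.5,3,97,99.5]))
    f=Rm[(Rm[:,0]<-.075)];print("front slope deg",np.degrees(np.polyfit(f[:,1],f[:,0],1)[0]),f[:,0].mean()); 
    f=Rm[(Rm[:,1]<-.105)&(Rm[:,0]<.07)];print("side slope deg",np.degrees(np.polyfit(f[:,0],f[:,1],1)[0]),f[:,1].mean()); 
    S=Q[(abs(Q[:,1]-.138)<.02)&(Q[:,2]>.07)&(Q[:,2]<.23)&(Q[:,0]<.09)&(Q[:,0]>-.09)]
    print("arm",len(S),S.mean(0) if len(S) else 0)
    if len(S):print(" arm angles",np.percentile(np.arctan2(S[:,2]-.045,.09-S[:,0]),[5,50,95]), "maxr",np.percentile(np.hypot(S[:,2]-.045,.09-S[:,0]),[98,100]))
E
python3 fit2.py
```

```text
top lid n [-0.98940535 -0.00241319  0.14515934] 1303 [0.09798928 0.00030681 0.15759744] angle 98.34653101989596 yawdev deg -179.86025429083804
lid y [-0.11728185 -0.1153797   0.00018435  0.1129476   0.11526238]
lid max z 0.18889404141672858
floor x [-0.09851181 -0.09474405  0.0786323   0.08109927] y [-0.12816362 -0.1225435   0.11168247  0.12744776]
rim x [-0.09314875 -0.09267213  0.08508493  0.08753633] y [-0.12063452 -0.11997433  0.11885751  0.128009  ]
front slope deg -0.1172580457996766 -0.08934629855463995
side slope deg -0.7895601268974155 -0.11732202658984221
arm 119 [0.03855716 0.13572255 0.14222238]
 arm angles [0.97090236 1.09824826 1.16295153] maxr [0.1726502  0.17524373]
side lid n [-0.99111605 -0.00216166  0.13298232] 2896 [ 0.09656154 -0.00203302  0.14418328] angle 97.64198144553362 yawdev deg -179.87503590296447
lid y [-0.11829032 -0.11580191 -0.00467995  0.11454086  0.11738981]
lid max z 0.18910150622647237
floor x [-0.09733895 -0.09511606  0.08392704  0.08660297] y [-0.12726793 -0.12064579  0.11377825  0.1167241 ]
rim x [-0.09640268 -0.09437074  0.08602096  0.09299849] y [-0.12136831 -0.12003337  0.12111008  0.12945497]
front slope deg 0.007199001153083171 -0.09063306263299949
side slope deg -0.8392514432527747 -0.11750531497783202
arm 158 [0.03748384 0.13629107 0.13475217]
 arm angles [0.90894478 1.04181827 1.11741018] maxr [0.17092398 0.1752191 ]
```

```bash
python3 -m pendant '{"xyz":[[0,0,-1],[0,0,-1],[0,0,-1],[-0.5,-0.3,0],[-0.96,-0.58,0],[-0.96,-0.58,0],[-0.96,-0.58,0],[-0.96,-0.58,0],[-0.96,-0.58,0],[-0.96,-0.58,0],[-0.96,-0.58,0],[-0.96,-0.58,0]],"spin":[0.9,0.9,0.9,0,0,0,0,0,0,0,0,0],"grip":[100,100,100,100,100,100,100,100,100,100,100,100]}' 40
python3 -m pendant '{"xyz":[[-0.96,-0.58,0],[-0.96,-0.58,0],[-0.96,-0.58,0],[-0.96,-0.58,0],[-0.96,-0.58,0],[-0.96,-0.58,0],[-0.96,-0.58,0],[-0.96,-0.58,0],[-0.96,-0.58,0],[-0.96,-0.58,0],[-0.96,-0.58,0],[-0.5,-0.3,0]],"spin":[0,0,0,0,0,0,0,0,0,0,0,0],"grip":[100,100,100,100,100,100,100,100,100,100,100,100]}'
python3 -c "
from h import *
p,M=toolR();print(p,M.round(3).tolist(),state()['joint_pos'].round(3))"
```

```text
time_s: 3.9
eef_pos: [0.289, 0.1089, 0.3515]
tool_rot: [0.0, 0.392, 0.92, 0.0]
wrist_force: [0.4, 0.3, 0.2]
width: 1.0
grasp_force: 0.0
time_s: 5.4
eef_pos: [0.4023, -0.3962, 0.3506]
tool_rot: [-0.0, 0.393, 0.919, 0.0]
wrist_force: [0.2, 0.1, 1.3]
width: 0.999
grasp_force: 0.0
[ 0.40225542 -0.39619044  0.35055786] [[-0.691, 0.723, -0.001], [0.723, 0.691, 0.0], [0.001, -0.0, -1.0]] [-0.778  0.305  0.381  1.647 -0.     0.03 ]
```

```bash
python3 -m pendant '{"xyz":[[-1,0,0],[-1,0,0],[-1,0,0],[-1,0,0],[-1,0,0],[-1,0,0],[-1,0,0],[-1,0,0]],"spin":[0,0,0,0,0,0,0,0],"grip":[100,100,100,100,100,100,100,100]}'
python3 -c "
from h import *
p,M=toolR();print(p,M.round(3).tolist(),state()['joint_pos'].round(3))"
```

```text
time_s: 6.4
eef_pos: [0.577, -0.5782, 0.3143]
tool_rot: [0.03, 0.392, 0.919, -0.012]
wrist_force: [-0.7, -0.0, 0.5]
width: 1.005
grasp_force: 0.0
[ 0.57702467 -0.57816414  0.31431533] [[-0.69, 0.722, 0.045], [0.721, 0.692, -0.046], [-0.064, 0.001, -0.998]] [-0.786  0.929  1.456  2.034 -0.     0.02 ]
```

```bash
python3 -m pendant '{"xyz":[[-1,0,-0.6],[-1,0,-0.6],[-1,0,-0.6],[-1,0,-0.6],[-1,0,-0.6],[-1,0,-0.6]],"spin":[0,0,0,0,0,0],"grip":[100,100,100,100,100,100]}'
python3 -c "
from h import *
p,M=toolR();print(p,M.round(3).tolist(),state()['joint_pos'].round(3))"
```

```text
time_s: 7.15
eef_pos: [0.6163, -0.6237, 0.3764]
tool_rot: [0.13, 0.389, 0.911, -0.053]
wrist_force: [0.8, -0.4, 0.1]
width: 1.002
grasp_force: 0.0
[ 0.61629658 -0.62370942  0.37640586] [[-0.664, 0.722, 0.195], [0.694, 0.692, -0.196], [-0.277, 0.005, -0.961]] [-7.920e-01  8.700e-01  1.457e+00  1.877e+00  1.000e-03  1.500e-02]
```

```bash
python3 -m pendant '{"xyz":[[-1,0,-0.6],[-1,0,-0.6],[-1,0,-0.6],[-1,0,-0.6],[-1,0,-0.6],[-1,0,-0.6],[-1,0,-0.6]],"spin":[0,0,0,0,0,0,0],"grip":[100,100,100,100,100,100,100]}'
python3 -c "
from h import *
p,M=toolR();print(p,M.round(3).tolist(),state()['joint_pos'].round(3))"
```

```text
time_s: 8.02
eef_pos: [0.6394, -0.6527, 0.4915]
tool_rot: [0.241, 0.379, 0.888, -0.099]
wrist_force: [-0.3, 0.5, -0.1]
width: 0.999
grasp_force: 0.0
[ 0.63937298 -0.65267116  0.4915072 ] [[-0.596, 0.721, 0.354], [0.625, 0.693, -0.358], [-0.504, 0.008, -0.864]] [-0.797  0.77   1.457  1.73   0.003  0.011]
```

```bash
python3 -m pendant '{"xyz":[[-1,0,-0.6],[-1,0,-0.6],[-1,0,-0.6]],"spin":[0,0,0],"grip":[100,100,100]}'
cat > to.py <<'E'
from h import *
import sys
def to(tgt):
    p,M=toolR();e=M.T@(np.array(tgt)-p)/.04
    print("tcp",p.round(4),"rem units",e.round(2),"len",np.linalg.norm(e).round(2))
E
python3 - <<'E'
from h import *
from to import *
p,M=toolR();print(M.round(3).tolist(),state()['joint_pos'].round(3),"tilt",np.degrees(np.arccos(-M[2,2])))
ch=np.array([.5634,-.1688,.030]);rx=np.array([.691,-.723,0])
z=M[:,2]
g=ch+[0,0,.032]; tcp=g+.026*z
print("final tcp",tcp)
pre=tcp-rx*.15+[0,0,.0]; 
to(pre+[0,0,.2]);to(pre);to(tcp)
E
```

```text
time_s: 8.4
eef_pos: [0.6403, -0.6556, 0.5518]
tool_rot: [0.288, 0.373, 0.874, -0.118]
wrist_force: [0.8, -0.7, -0.3]
width: 1.001
grasp_force: 0.0
[[-0.556, 0.72, 0.415], [0.585, 0.694, -0.421], [-0.591, 0.009, -0.807]] [-0.798  0.718  1.457  1.677  0.004  0.01 ] tilt 36.23175930094199
final tcp [ 0.57419234 -0.17973991  0.04102755]
tcp [ 0.6403 -0.6556  0.5518] rem units [15.49  7.01 -1.64] len 17.08
tcp [ 0.6403 -0.6556  0.5518] rem units [18.45  6.96  2.39] len 19.86
tcp [ 0.6403 -0.6556  0.5518] rem units [15.42  6.95  4.61] len 17.53
```

```bash
python3 -m pendant '{"xyz":[[0.91,0.412,-0.096],[0.91,0.412,-0.096],[0.91,0.412,-0.096],[0.91,0.412,-0.096],[0.91,0.412,-0.096],[0.91,0.412,-0.096],[0.91,0.412,-0.096],[0.91,0.412,-0.096],[0.91,0.412,-0.096],[0.91,0.412,-0.096],[0.91,0.412,-0.096],[0.91,0.412,-0.096]],"spin":[0,0,0,0,0,0,0,0,0,0,0,0],"grip":[100,100,100,100,100,100,100,100,100,100,100,100]}'
python3 -m pendant '{"xyz":[[0.91,0.412,-0.096],[0.91,0.412,-0.096],[0.91,0.412,-0.096],[0.91,0.412,-0.096],[0.91,0.412,-0.096]],"spin":[0,0,0,0,0],"grip":[100,100,100,100,100]}'
cat > look.py <<'E'
from h import *
from to import *
import sys
p,M=toolR();print("tilt",np.degrees(np.arccos(-M[2,2])),"az z",np.degrees(np.arctan2(M[1,2],M[0,2])),"ytool az",np.degrees(np.arctan2(M[1,1],M[0,1])),M[2,1],state()["joint_pos"].round(2))
E
cat > view.py <<'E'
from look import *
im,d=camera("wrist");print([(np.round(r["uv"]),r["score"]) for r in spot_in("wrist","cheese")])
cv2.imwrite("pics/"+sys.argv[1]+".png",im[:,:,::-1])
hsv=cv2.cvtColor(im,cv2.COLOR_RGB2HSV);y=(hsv[...,0]>18)&(hsv[...,0]<30)&(hsv[...,1]>130)
P=cloud("wrist",y,d);print("yellow n",len(P))
t=P[abs(P[:,2]-.08)<.004];print("top",len(t),t.mean(0) if len(t) else 0,t.min(0),t.max(0))
E
python3 view.py w1
```

```text
time_s: 9.9
eef_pos: [0.5324, -0.2726, 0.3528]
tool_rot: [0.288, 0.373, 0.874, -0.117]
wrist_force: [0.7, -0.2, 0.8]
width: 1.001
grasp_force: 0.0
time_s: 10.52
eef_pos: [0.4827, -0.1009, 0.2618]
tool_rot: [0.288, 0.374, 0.874, -0.117]
wrist_force: [0.7, -0.4, -0.8]
width: 0.999
grasp_force: 0.0
tilt 36.18733371221921 az z -45.24406202983934 ytool az 43.908575024886055 0.010818064417963513 [ 0.08 -0.14 -0.53  0.74 -0.47  0.78]
[(array([329., 136.]), 0.86), (array([189.,   8.]), 0.7), (array([540., 143.]), 0.34)]
yellow n 965
top 961 [ 0.56457665 -0.16632698  0.07826307] [ 0.53780878 -0.19592641  0.0760482 ] [ 0.59355031 -0.13997823  0.0803297 ]
```

View pics/w1.png

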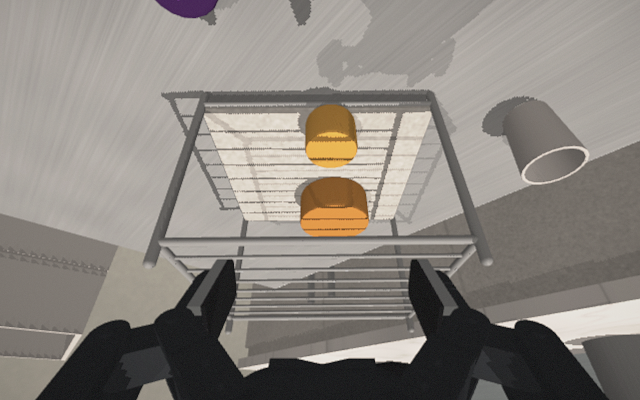

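```bash
python3 - <<'E'
from look import *
f=np.array([.575,-.179,.044]);z=M[:,2]
to(f-.2*z);to(f-.05*z);to(f)
E
```

```text
tilt 35.99713100215327 az z -45.27952088584128 ytool az 44.10463110666225 0.00780808648611489 [ 0.08 -0.14 -0.53  0.74 -0.47  0.78]
tcp [ 0.4816 -0.0995  0.2599] rem units [0.7  0.25 1.16] len 1.38
tcp [ 0.4816 -0.0995  0.2599] rem units [0.7  0.25 4.91] len 4.97
tcp [ 0.4816 -0.0995  0.2599] rem units [0.7  0.25 6.16] len 6.21
```

```bash
python3 -m pendant '{"xyz":[[0.35,0.12,0.58],[0.35,0.13,0.58],[0,0,0.75],[0,0,0.75],[0,0,0.75],[0,0,0.5],[0,0,0.5],[0,0,0.5],[0,0,0]],"spin":[0,0,0,0,0,0,0,0,0],"grip":[100,100,100,100,100,100,100,100,100]}'
python3 - <<'E'
from look import *
f=np.array([.575,-.179,.044]);to(f)
im,d=camera("wrist");cv2.imwrite("pics/w2.png",im[:,:,::-1])
hsv=cv2.cvtColor(im,cv2.COLOR_RGB2HSV);y=(hsv[...,0]>18)&(hsv[...,0]<30)&(hsv[...,1]>130)
P=cloud("wrist",y,d);t=P[abs(P[:,2]-.08)<.004];print("top",len(t),t.mean(0),t.min(0),t.max(0))
E
```

```text
time_s: 11.75
eef_pos: [0.556, -0.1618, 0.086]
tool_rot: [0.286, 0.374, 0.874, -0.118]
wrist_force: [-1.0, -0.4, 0.1]
width: 0.999
grasp_force: 0.0
tilt 36.077473253914334 az z -45.48965465422423 ytool az 43.848288553599865 0.008418660055455524 [-0.08  0.19 -0.74  0.14 -0.4   0.63]
tcp [ 0.556  -0.1618  0.086 ] rem units [0.1  0.04 1.23] len 1.23
top 2331 [ 0.56539718 -0.16689714  0.08135096] [ 0.53892456 -0.19750631  0.07981041] [ 0.59648397 -0.14034912  0.082317  ]
```

View pics/w2.png

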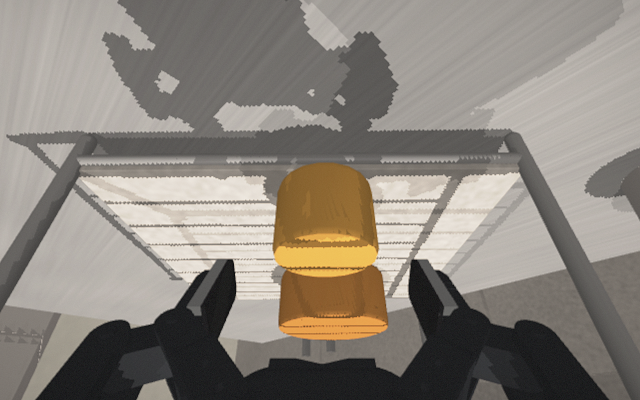

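```bash
python3 -m pendant '{"xyz":[[0.03,0.04,0.45],[0.03,0,0.45],[0,0,0.35],[0,0,0],[0,0,0],[0,0,0],[0,0,0],[0,0,0],[0,0,0],[0,0,0]],"spin":[0,0,0,0,0,0,0,0,0,0],"grip":[100,100,100,100,0,0,0,0,0,0]}' 40; python3 look.py
```

```text
time_s: 13.05
eef_pos: [0.5768, -0.1793, 0.0456]
tool_rot: [0.287, 0.373, 0.874, -0.117]
wrist_force: [-3.6, 1.4, 6.7]
width: 0.717
grasp_force: 43.8
tilt 36.17805935278944 az z -45.33649290785969 ytool az 43.92324564036108 0.009447730139178906 [-0.11  0.29 -0.76  0.01 -0.38  0.59]
```

```bash
python3 -m pendant '{"xyz":[[0,0,-0.3],[0,0,-0.5],[0,0,-0.8],[0,0,-1],[0,0,-1],[0,0,-1],[0,0,-1],[0,0,-1]],"spin":[0,0,0,0,0,0,0,0],"grip":[0,0,0,0,0,0,0,0]}'; python3 - <<'E'
from look import *
f=np.array([.4994,.1219,.0216]);to(f+[0,0,.2]);to(f+[0,0,.03])
s,ds=camera("side");cv2.imwrite("pics/s2.png",cv2.resize(s[60:320,150:550],(800,520)) [:,:,::-1])
E
```

```text
time_s: 14.05
eef_pos: [0.4656, -0.068, 0.2593]
tool_rot: [0.287, 0.373, 0.874, -0.117]
wrist_force: [0.9, 0.4, -0.7]
width: 0.715
grasp_force: 44.1
tilt 36.088633852674235 az z -45.34497723418988 ytool az 43.92690517095455 0.009262361373771066 [ 0.18 -0.15 -0.54  0.79 -0.51  0.88]
tcp [ 0.4656 -0.068   0.2593] rem units [ 2.87  3.89 -0.88] len 4.91
tcp [ 0.4656 -0.068   0.2593] rem units [5.37 3.85 2.56] len 7.09
```

View pics/s2.png

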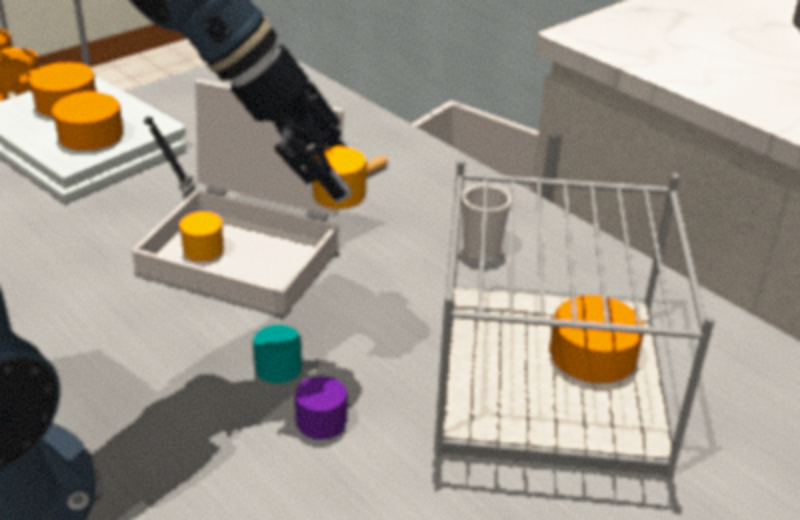

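```bash
python3 -m pendant '{"xyz":[[0.45,0.62,-0.14],[0.48,0.65,-0.15],[0.48,0.65,-0.15],[0.48,0.65,-0.15],[0.48,0.65,-0.15],[0.48,0.65,-0.15],[0,0,0]],"spin":[0,0,0,0,0,0,0],"grip":[0,0,0,0,0,0,0]}'; python3 - <<'E'
from look import *
f=np.array([.4994,.1219,.0216]);to(f+[0,0,.06]);to(f+[0,0,.012]);to(f)
s,ds=camera("side");cv2.imwrite("pics/s3.png",cv2.resize(s[90:240,180:400],(800,545),interpolation=3) [:,:,::-1])
w,d=camera("wrist");cv2.imwrite("pics/w3.png",w[:,:,::-1])
hsv=cv2.cvtColor(s,cv2.COLOR_RGB2HSV);y=(hsv[...,0]>18)&(hsv[...,0]<30)&(hsv[...,1]>130)
n,l,st,c=cv2.connectedComponentsWithStats(y.astype(np.uint8))
for i in range(1,n):
    if st[i,4]>100:
        P=cloud("side",l==i,ds);print(c[i],st[i,4],P.min(0),P.max(0))
E
```

```text
time_s: 14.98
eef_pos: [0.5004, 0.1222, 0.2205]
tool_rot: [0.286, 0.372, 0.875, -0.117]
wrist_force: [-1.1, -0.7, -1.3]
width: 0.716
grasp_force: 44.2
tilt 36.058664504899 az z -45.314417615348674 ytool az 44.05804402089985 0.007974271044520892 [ 0.59  0.12 -0.35  0.96 -0.62  1.35]
tcp [0.5004 0.1222 0.2205] rem units [ 2.05 -0.05  2.8 ] len 3.47
tcp [0.5004 0.1222 0.2205] rem units [ 2.76 -0.06  3.77] len 4.67
tcp [0.5004 0.1222 0.2205] rem units [ 2.94 -0.06  4.01] len 4.97
[180.2         97.83076923] 260 [0.41707349 0.67552425 0.09120317] [0.51730625 0.77979909 0.10230883]
[192.51612903 113.08709677] 310 [0.40016304 0.54492692 0.09001181] [0.49671918 0.64781454 0.10344227]
[286.48502994 119.73053892] 167 [0.45860623 0.09998959 0.23725098] [0.5175543  0.15735984 0.26974705]
[249.81746032 173.82936508] 252 [0.40976373 0.21278043 0.02177566] [0.4666922  0.27817646 0.05979716]
```

View pics/s3.png

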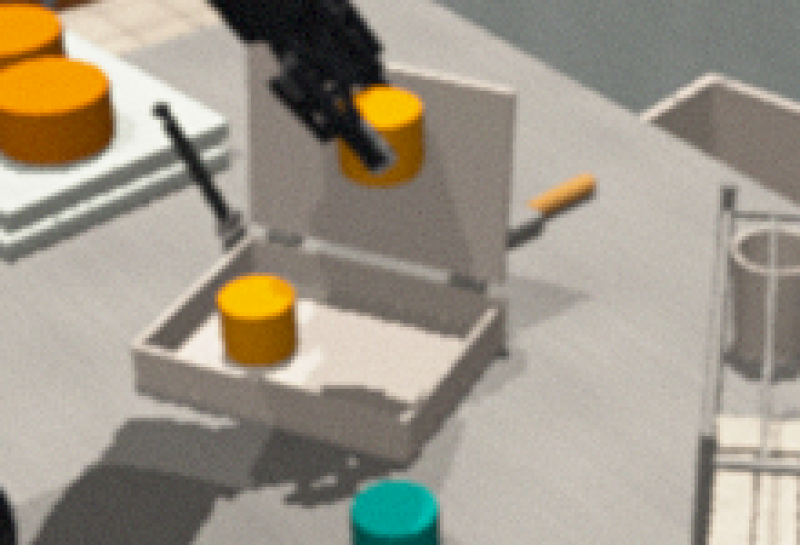

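```bash
python3 -m pendant '{"xyz":[[0.38,-0.01,0.52],[0.4,-0.01,0.54],[0.4,-0.01,0.54],[0.4,-0.01,0.54],[0.4,-0.01,0.54],[0.4,-0.01,0.54],[0.38,-0.01,0.53],[0,0,0]],"spin":[0,0,0,0,0,0,0,0],"grip":[0,0,0,0,0,0,0,0]}'
python3 -m pendant '{"xyz":[[0.05,0,0.07],[0.05,0,0.07],[0,0,0]],"spin":[0,0,0],"grip":[0,0,0]}'
python3 - <<'E'
from look import *
to([.4994,.1219,.0216]);print(state()["wrist_force"])
E
```

```text
time_s: 16.08
eef_pos: [0.4978, 0.1187, 0.0338]
tool_rot: [0.286, 0.373, 0.875, -0.119]
wrist_force: [0.3, -0.5, -1.6]
width: 0.717
grasp_force: 44.2
time_s: 16.45
eef_pos: [0.4994, 0.1203, 0.0282]
tool_rot: [0.287, 0.374, 0.874, -0.117]
wrist_force: [-0.6, 0.5, -0.8]
width: 0.712
grasp_force: 44.2
tilt 36.10691325683995 az z -45.33259178190684 ytool az 43.91447573666603 0.009584404854574485 [ 0.59  0.35 -0.65  0.43 -0.62  1.35]
tcp [0.4994 0.1203 0.0282] rem units [0.12 0.02 0.12] len 0.17
[-0.62889508  0.53682171 -0.79669381]
```

```bash
python3 -m pendant '{"xyz":[[0.03,0,0.04],[0.03,0,0.04],[0.015,0,0.02],[0,0,0]],"spin":[0,0,0,0],"grip":[0,0,0,0]}'
python3 -m pendant '{"xyz":[[0.015,0,0.02],[0,0,0]],"spin":[0,0],"grip":[0,0]}'
```

```text
time_s: 16.95
eef_pos: [0.4991, 0.1203, 0.0226]
tool_rot: [0.287, 0.373, 0.874, -0.118]
wrist_force: [-0.9, -0.0, -2.0]
width: 0.714
grasp_force: 44.2
time_s: 17.2
eef_pos: [0.4992, 0.1203, 0.0217]
tool_rot: [0.287, 0.373, 0.874, -0.117]
wrist_force: [0.5, -0.2, -1.3]
width: 0.711
grasp_force: 44.2
```

```bash
python3 -m pendant '{"xyz":[[0.015,0,0.02],[0,0,0]],"spin":[0,0],"grip":[0,0]}'
python3 -m pendant '{"xyz":[[0.008,0,0.01],[0,0,0]],"spin":[0,0],"grip":[0,0]}'
```

```text
time_s: 17.45
eef_pos: [0.4993, 0.1204, 0.0216]
tool_rot: [0.287, 0.373, 0.874, -0.117]
wrist_force: [-7.2, 2.4, 10.6]
width: 0.716
grasp_force: 45.5
time_s: 17.7
eef_pos: [0.4993, 0.1203, 0.0215]
tool_rot: [0.288, 0.373, 0.874, -0.117]
wrist_force: [-9.3, 3.0, 17.7]
width: 0.711
grasp_force: 46.2
```

```bash
python3 -m pendant '{"xyz":[[-0.012,0,-0.016],[0,0,0],[0,0,0],[0,0,0],[0,0,0]],"spin":[0,0,0,0,0],"grip":[0,74,78,84,90]}'
python3 -m pendant '{"xyz":[[0,0,0],[0,0,0],[0,0,-0.3],[0,0,-0.5],[0,0,-0.8],[0,0,-1],[0,0,-1],[0,0,-1]],"spin":[0,0,0,0,0,0,0,0],"grip":[90,90,90,90,90,90,90,90]}'
python3 - <<'E'
from look import *
from fit2 import box
s,ds=camera("side");cv2.imwrite("pics/s4.png",cv2.resize(s[90:240,180:400],(800,545),interpolation=3) [:,:,::-1])
hsv=cv2.cvtColor(s,cv2.COLOR_RGB2HSV);y=(hsv[...,0]>18)&(hsv[...,0]<30)&(hsv[...,1]>130)
n,l,st,c=cv2.connectedComponentsWithStats(y.astype(np.uint8))
for i in range(1,n):
    if st[i,4]>80 and c[i][1]>115:
        P=cloud("side",l==i,ds);print(c[i],st[i,4],P.min(0),P.max(0))
E
```

```text
time_s: 18.32
eef_pos: [0.4992, 0.1204, 0.0209]
tool_rot: [0.287, 0.373, 0.874, -0.117]
wrist_force: [-0.2, -0.3, -0.3]
width: 0.899
grasp_force: 0.0
time_s: 19.32
eef_pos: [0.4224, 0.1979, 0.1709]
tool_rot: [0.287, 0.373, 0.874, -0.117]
wrist_force: [1.4, 0.5, 0.2]
width: 0.897
grasp_force: 0.0
tilt 36.09551616202906 az z -45.371986678677224 ytool az 43.91211098755433 0.009109290715913626 [ 0.84  0.18 -0.41  1.02 -0.63  1.66]
top lid n [-0.98928595 -0.00195937  0.14597762] 1301 [ 0.09800292 -0.00029233  0.15781497] angle 98.39391142460255 yawdev deg -179.88652068608798
lid y [-0.11728145 -0.11531591 -0.00067182  0.11285802  0.11593111]
lid max z 0.1891418158222864
floor x [-0.09803196 -0.08862779  0.07891997  0.0810594 ] y [-0.12790863 -0.12353194  0.10497222  0.11324235]
rim x [-0.09303793 -0.09245927  0.08525323  0.08874342] y [-0.12060667 -0.12003334  0.12158761  0.12857202]
front slope deg -1.0138317601570677 -0.08955739580608335
side slope deg -0.7842677814148726 -0.11733922501216872
arm 117 [0.03844948 0.13571588 0.14244131]
 arm angles [0.97927287 1.09944516 1.16904889] maxr 
[... 327 characters left out ...]
0.08718879] y [-0.12614127 -0.1213751   0.11464357  0.11689547]
rim x [-0.09632797 -0.09456361  0.08569627  0.09106619] y [-0.1212332  -0.1197919   0.1229863   0.12986873]
front slope deg -0.10749752227354471 -0.09074525799813928
side slope deg -1.0109106652846238 -0.1175123210228589
arm 5 [0.03278311 0.13728476 0.13676601]
 arm angles [0.99021891 1.00264998 1.08131874] maxr [0.13310004 0.13458545]
[250.42 172.71] 200 [0.40995095 0.21371685 0.03305266] [0.46719762 0.27458622 0.05923822]
[286.7630662  186.51567944] 287 [0.45602611 0.09583923 0.02040975] [0.51646725 0.1584033  0.0589431 ]
[460.89285714 216.35714286] 84 [ 0.69445438 -0.30727323  0.07987046] [ 0.73204595 -0.26242149  0.08649209]
```

View pics/s4.png

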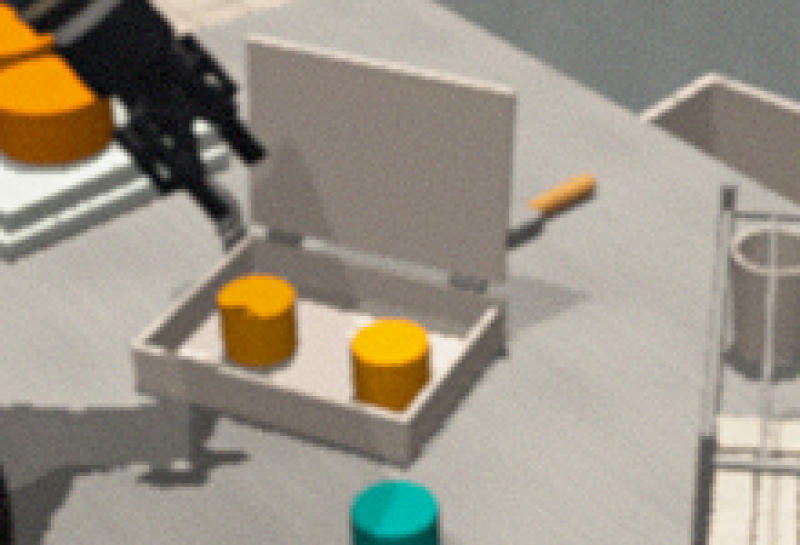

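```bash
cat > ang.py <<'E'
from h import *
C=np.array([.4743,.2046]);yaw=np.radians(27.3);ex=np.array([np.cos(yaw),np.sin(yaw)]);ey=np.array([-ex[1],ex[0]])
def bw(b):
    b=np.atleast_2d(b);return np.c_[C+b[:,:1]*ex+b[:,1:2]*ey,b[:,2]]
def bar(t,y,hy,hn,r0,r1,dx=0):
    u=np.array([-np.cos(t),0,np.sin(t)]);n=np.array([np.sin(t),0,np.cos(t)]);H=np.array([.09+dx,0,.045])
    return bw([H+u*r+n*a+np.array([0,b,0]) for r in (r0,r1) for a in (-hn,hn) for b in (y-hy,y+hy)])
def hull(cam,P):
    m=np.zeros((400,640),np.uint8);q=cv2.convexHull((proj(cam,P)*16).astype(np.int32));cv2.fillConvexPoly(m,q,1,shift=4);return m>0
if __name__=="__main__":
    for cam in("side","top"):
        im=cv2.imread(f"pics/{cam}0.png").max(2)
        roi=hull(cam,np.r_[bar(.8,.138,.02,.01,.06,.2),bar(1.3,.138,.02,.01,.06,.2)])
        dark=(im<75)&roi;best=[]
        for t in np.arange(.8,1.3,.01):
            m=hull(cam,bar(t,.138,.003,.007,.04,.17))&roi;best.append(((m&dark).sum()/(m|dark).sum(),t))
        print(cam,dark.sum(),sorted(best)[-4:])
E
python3 ang.py; python3 -m pendant '{"xyz":[[-0.5,0,-0.68],[-0.6,0,-0.8],[-0.6,0,-0.8],[-0.6,0,-0.8]],"spin":[0,0,0,0],"grip":[90,50,0,0]}'
python3 - <<'E'
from look import *
from ang import bw
a=bw([.165,-.06,.30])[0];b=bw([.165,-.06,.192])[0];print(a,b);to(a);to(b)
E
```

```text
side 107 [(np.float64(0.4876847290640394), np.float64(1.0500000000000003)), (np.float64(0.5), np.float64(1.0600000000000003)), (np.float64(0.5076923076923077), np.float64(1.1000000000000003)), (np.float64(0.5129533678756477), np.float64(1.0800000000000003))]
top 140 [(np.float64(0.7055214723926381), np.float64(1.1000000000000003)), (np.float64(0.7160493827160493), np.float64(1.0900000000000003)), (np.float64(0.7341772151898734), np.float64(1.0800000000000003)), (np.float64(0.7548387096774194), np.float64(1.0700000000000003))]
time_s: 19.98
eef_pos: [0.4234, 0.1946, 0.3235]
tool_rot: [0.286, 0.373, 0.874, -0.118]
wrist_force: [0.6, 0.8, 0.4]
width: 0.262
grasp_force: 0.0
tilt 36.095955305568836 az z -45.54990433878268 ytool az 43.883175630402995 0.007213906538139803 [ 0.83  0.09 -0.11  1.41 -0.63  1.65]
[0.64844082 0.22696014 0.3       ] [0.64844082 0.22696014 0.192     ]
tcp [0.4234 0.1946 0.3235] rem units [-2.31  4.61  2.46] len 5.71
tcp [0.4234 0.1946 0.3235] rem units [-0.72  4.59  4.64] len 6.57
```

```bash
python3 -m pendant '{"xyz":[[-0.38,0.77,0.41],[-0.38,0.77,0.41],[-0.39,0.77,0.41],[-0.39,0.77,0.41],[-0.39,0.77,0.41],[-0.38,0.76,0.41],[0,0,0]],"spin":[0,0,0,0,0,0,0],"grip":[0,0,0,0,0,0,0]}'
python3 - <<'E'
from look import *
from ang import bw
to(bw([.165,-.06,.192])[0])
E
```

```text
time_s: 20.85
eef_pos: [0.6501, 0.2267, 0.2968]
tool_rot: [0.286, 0.374, 0.874, -0.119]
wrist_force: [-0.4, -0.7, -0.6]
width: -0.001
grasp_force: 0.0
tilt 36.06723797089643 az z -45.7597682455447 ytool az 43.796892536985936 0.0056355289729094205 [ 0.6   0.4   0.23  1.28 -0.62  1.36]
tcp [0.6501 0.2267 0.2968] rem units [ 1.57 -0.04  2.1 ] len 2.62
```

```bash
python3 -m pendant '{"xyz":[[0.38,-0.01,0.52],[0.4,-0.01,0.53],[0.4,-0.01,0.53],[0.39,-0.01,0.52],[0,0,0]],"spin":[0,0,0,0,0],"grip":[0,0,0,0,0]}'
cat > push.py <<'E'
from look import *
from ang import bw
def wp(t,r=.152,c=.0215,y=-.06):
    return bw([.09-np.cos(t)*r+np.sin(t)*c,y,.045+np.sin(t)*r+np.cos(t)*c])[0]
if __name__=="__main__":
    last=p
    for t in [float(a) for a in sys.argv[1:]]:
        q=wp(t);print(t,q.round(4),"units",(M.T@(q-last)/.04).round(3));last=q
E
python3 push.py 1.72 1.6 1.5 1.4 1.3 1.2 1.13
```

```text
time_s: 21.48
eef_pos: [0.6452, 0.227, 0.1925]
tool_rot: [0.285, 0.373, 0.875, -0.119]
wrist_force: [-0.0, -0.1, 1.1]
width: -0.001
grasp_force: 0.0
tilt 36.03704204844392 az z -45.79379263477687 ytool az 43.91625421281319 0.003681728575747445 [ 0.6   0.43  0.02  1.03 -0.62  1.37]
1.72 [0.6208 0.2127 0.1921] units [ 0.138 -0.689 -0.092]
1.6 [0.6048 0.2045 0.1963] units [ 0.041 -0.429 -0.161]
1.5 [0.5913 0.1975 0.1981] units [ 0.06  -0.365 -0.102]
1.4 [0.5777 0.1904 0.1984] units [ 0.083 -0.368 -0.072]
1.3 [0.5641 0.1834 0.1972] units [ 0.106 -0.367 -0.041]
1.2 [0.5507 0.1765 0.1945] units [ 0.127 -0.362 -0.009]
1.13 [0.5414 0.1717 0.1916] units [ 0.101 -0.249  0.013]
```

```bash
python3 -m pendant '{"xyz":[[0.07,-0.35,-0.05],[0.07,-0.34,-0.05],[0.02,-0.21,-0.08],[0.02,-0.21,-0.08],[0.03,-0.18,-0.05],[0.03,-0.18,-0.05]],"spin":[0,0,0,0,0,0],"grip":[0,0,0,0,0,0]}'
python3 -m pendant '{"xyz":[[0.04,-0.18,-0.04],[0.04,-0.18,-0.04],[0.05,-0.18,-0.02],[0.05,-0.18,-0.02],[0.06,-0.18,0],[0.06,-0.18,0],[0.05,-0.12,0.01],[0.05,-0.12,0.01],[0,0,0]],"spin":[0,0,0,0,0,0,0,0,0],"grip":[0,0,0,0,0,0,0,0,0]}'
cat > lidang.py <<'E'
from h import *
from ang import *
from fit2 import box
E
cat > lid.py <<'E'
from push import *
from ang import C,yaw
def lid(cam,tag=None):
    im,d=camera(cam);P=cloud(cam,np.ones_like(d,bool),d);e=np.array([np.cos(yaw),np.sin(yaw)]);q=P[:,:2]-C
    Q=np.c_[q@e,q@[-e[1],e[0]],P[:,2]]
    L=Q[(abs(Q[:,1])<.115)&(Q[:,2]>.075)&(Q[:,2]<.23)&(Q[:,0]>-.1)&(Q[:,0]<.14)]
    best=[]
    s=-4e-3 if cam=="side" else 4e-3
    for t in np.arange(.7,1.8,.005):
        nn=(L[:,0]-.09)*np.sin(t)+(L[:,2]-.045)*np.cos(t);r=-(L[:,0]-.09)*np.cos(t)+(L[:,2]-.045)*np.sin(t)
        best.append((max(((abs(nn-o)<.003)&(r<.17)).sum() for o in (.004,-.004)),t))
    print(cam,"lid angle",[(a,round(b,3)) for a,b in sorted(best)[-4:]])
    if tag: cv2.imwrite(f"pics/{tag}_{cam}.png",im[:,:,::-1])
    return im
if __name__=="__main__":
    lid("top","l1");lid("side","l1");print(state()["wrist_force"])
E
python3 lid.py
```

```text
time_s: 22.22
eef_pos: [0.5929, 0.1991, 0.2007]
tool_rot: [0.287, 0.373, 0.874, -0.117]
wrist_force: [1.6, 1.0, -0.9]
width: 0.001
grasp_force: 1.0
time_s: 23.35
eef_pos: [0.5442, 0.1733, 0.1938]
tool_rot: [0.287, 0.373, 0.874, -0.118]
wrist_force: [-0.1, 0.5, -0.5]
width: 0.001
grasp_force: 0.0
tilt 36.09577287979309 az z -45.440460634008666 ytool az 43.918616353914025 0.00815542421590787 [ 0.63  0.25 -0.26  0.96 -0.62  1.4 ]
top lid angle [(np.int64(346), np.float64(1.175)), (np.int64(349), np.float64(1.17)), (np.int64(353), np.float64(1.16)), (np.int64(354), np.float64(1.165))]
side lid angle [(np.int64(1792), np.float64(1.165)), (np.int64(1795), np.float64(1.18)), (np.int64(1833), np.float64(1.175)), (np.int64(1837), np.float64(1.17))]
[-0.42144498  0.09714605 -0.1617654 ]
```

```bash
python3 - <<'E'
from h import *
from ang import *
for cam in("side","top"):
    d=np.load(f"{cam}d.npy");im=cv2.imread(f"pics/{cam}0.png").max(2)
    m=hull(cam,np.r_[bar(.85,.138,.012,.008,.03,.18),bar(1.2,.138,.012,.008,.03,.18)])
    for thr in (70,90,255):
        P=cloud(cam,m&(im<thr),d);q=P[:,:2]-C;Q=np.c_[q@ex,q@ey,P[:,2]]
        Q=Q[(abs(Q[:,1]-.138)<.012)&(Q[:,2]>.08)]
        x,z=.09-Q[:,0],Q[:,2]-.045
        c=np.c_[x,z];k=c.mean(0);v=np.linalg.svd(c-k)[2][0];v*=np.sign(v[1])
        print(cam,thr,len(Q),"through hinge",np.median(np.arctan2(z,x)).round(3),np.arctan2(k[1],k[0]).round(3),"tls",np.arctan2(v[1],v[0]).round(3),"y",np.median(Q[:,1]),"rmax",np.hypot(x,z).max())
from workcell import *
im=cv2.imread("pics/l1_side.png")[80:230,190:390];cv2.imwrite("pics/l1c.png",cv2.resize(im,(800,600),interpolation=3))
E
```

```text
side 70 88 through hinge 1.065 1.064 tls 1.077 y 0.1356501053446711 rmax 0.1696851488265203
side 90 105 through hinge 1.066 1.065 tls 1.08 y 0.13569404589924638 rmax 0.17188115972160362
side 255 145 through hinge 1.066 1.067 tls 1.083 y 0.13595297516458002 rmax 0.17188115972160362
top 70 95 through hinge 1.123 1.118 tls 1.081 y 0.13528077546404188 rmax 0.17513642086560638
top 90 109 through hinge 1.118 1.109 tls 1.086 y 0.13504434851349084 rmax 0.17513642086560638
top 255 109 through hinge 1.118 1.109 tls 1.086 y 0.13504434851349084 rmax 0.17513642086560638
```

View pics/l1c.png

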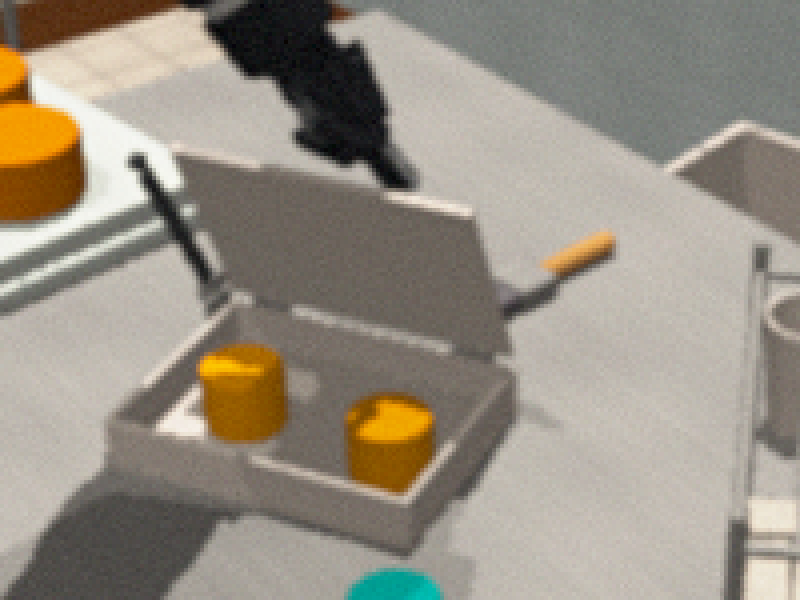

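```bash
cat >> lid.py <<'E'
    for cam in("side","top"):
        im,d=camera(cam);P=cloud(cam,np.ones_like(d,bool),d);e=np.array([np.cos(yaw),np.sin(yaw)]);q=P[:,:2]-C
        Q=np.c_[q@e,q@[-e[1],e[0]],P[:,2]];o=-.004 if cam=="side" else .004
        t=1.1
        for _ in range(6):
            nn=(Q[:,0]-.09)*np.sin(t)+(Q[:,2]-.045)*np.cos(t);r=-(Q[:,0]-.09)*np.cos(t)+(Q[:,2]-.045)*np.sin(t)
            L=Q[(abs(nn-(0 if _<2 else o))<(.02 if _<2 else .006))&(r<.16)&(r>.03)&(abs(Q[:,1])<.105)]
            k=L.mean(0);v=np.linalg.svd(L[:,[0,2]]-k[[0,2]],full_matrices=False)[2][0];v*=np.sign(v[1]);t=np.arctan2(v[1],-v[0])
        print(cam,"tls",t,len(L))
E
python3 lid.py; python3 push.py 1.13 1.09 1.06
```

```text
tilt 36.100343036848955 az z -45.437080040280364 ytool az 43.91361172946596 0.008263494503822078 [ 0.63  0.25 -0.26  0.96 -0.62  1.4 ]
top lid angle [(np.int64(339), np.float64(1.16)), (np.int64(342), np.float64(1.175)), (np.int64(343), np.float64(1.17)), (np.int64(345), np.float64(1.165))]
side lid angle [(np.int64(1776), np.float64(1.165)), (np.int64(1806), np.float64(1.18)), (np.int64(1856), np.float64(1.17)), (np.int64(1872), np.float64(1.175))]
[-0.44813022 -0.32198187 -1.18621835]
side tls 1.172663079524412 1687
top tls 1.1700651688672592 251
tilt 36.096472418409256 az z -45.413019446868006 ytool az 43.91067747413931 0.0086057857101631 [ 0.63  0.25 -0.26  0.96 -0.62  1.4 ]
1.13 [0.5414 0.1717 0.1916] units [ 0.051 -0.091  0.031]
1.09 [0.5363 0.1691 0.1897] units [ 0.061 -0.14   0.014]
1.06 [0.5324 0.1671 0.1881] units [ 0.048 -0.104  0.013]
```

```bash
python3 -m pendant '{"xyz":[[0.045,-0.095,0.017],[0.045,-0.095,0.017],[0.045,-0.093,0.017],[0,0,0]],"spin":[0,0,0,0],"grip":[0,0,0,0]}'; python3 lid.py
```

```text
time_s: 24.15
eef_pos: [0.5339, 0.1678, 0.1888]
tool_rot: [0.287, 0.373, 0.874, -0.118]
wrist_force: [-0.2, 0.2, -0.3]
width: -0.002
grasp_force: 0.1
tilt 36.08493931655282 az z -45.42891866830146 ytool az 43.92290827134263 0.008244392039886084 [ 0.63  0.24 -0.29  0.94 -0.62  1.4 ]
top lid angle [(np.int64(495), np.float64(1.105)), (np.int64(496), np.float64(1.1)), (np.int64(501), np.float64(1.09)), (np.int64(502), np.float64(1.095))]
side lid angle [(np.int64(1590), np.float64(1.105)), (np.int64(1637), np.float64(1.09)), (np.int64(1648), np.float64(1.1)), (np.int64(1666), np.float64(1.095))]
[-1.22712798 -0.57672924  1.36423916]
side tls 1.0967553818335 1492
top tls 1.0935190952259615 406
```

```bash
python3 -m pendant '{"xyz":[[0.015,-0.03,0.004],[0.013,-0.027,0.004],[0,0,0]],"spin":[0,0,0],"grip":[0,0,0]}'; python3 -m pendant '{"xyz":[[-0.05,0.2,-0.05],[-0.1,0.4,-0.1],[-0.2,0.5,-0.3],[-0.3,0.5,-0.4],[-0.5,0,-0.7],[-0.5,0,-0.7],[-0.5,0,-0.7]],"spin":[0,0,0,0,0,0,0],"grip":[0,0,0,0,0,0,0]}'; python3 lid.py; python3 - <<'E'
from h import *
from ang import *
im,d=camera("side");m=hull("side",np.r_[bar(.85,.138,.012,.008,.03,.18),bar(1.2,.138,.012,.008,.03,.18)])
P=cloud("side",m&(im.max(2)<80),d);q=P[:,:2]-C;Q=np.c_[q@ex,q@ey,P[:,2]];Q=Q[(abs(Q[:,1]-.138)<.012)&(Q[:,2]>.08)]
c=np.c_[.09-Q[:,0],Q[:,2]-.045];k=c.mean(0);v=np.linalg.svd(c-k)[2][0];v*=np.sign(v[1]);print("arm",len(c),np.arctan2(v[1],v[0]),np.arctan2(k[1],k[0]))
cv2.imwrite("pics/fin.png",cv2.resize(im[80:330,180:540,::-1],(800,556),interpolation=3))
E
```

```text
time_s: 24.72
eef_pos: [0.5323, 0.167, 0.1881]
tool_rot: [0.287, 0.373, 0.874, -0.117]
wrist_force: [0.7, 0.7, -0.9]
width: 0.004
grasp_force: 0.6
time_s: 25.6
eef_pos: [0.5775, 0.2107, 0.3357]
tool_rot: [0.287, 0.373, 0.874, -0.118]
wrist_force: [0.1, 0.2, -0.2]
width: -0.005
grasp_force: 0.0
tilt 36.08913923846828 az z -45.411447084716926 ytool az 43.921187222761205 0.008489790386766422 [ 0.65  0.27  0.15  1.35 -0.62  1.42]
top lid angle [(np.int64(1444), np.float64(1.075)), (np.int64(1461), np.float64(1.09)), (np.int64(1480), np.float64(1.08)), (np.int64(1481), np.float64(1.085))]
side lid angle [(np.int64(1576), np.float64(1.095)), (np.int64(1602), np.float64(1.08)), (np.int64(1635), np.float64(1.085)), (np.int64(1639), np.float64(1.09))]
[ 0.15715406 -0.21126457  0.58950534]
side tls 1.0855319509425518 1456
top tls 1.0855731803693138 1217
arm 97 1.0715446778180358 1.0649584245053667
```

View pics/fin.png

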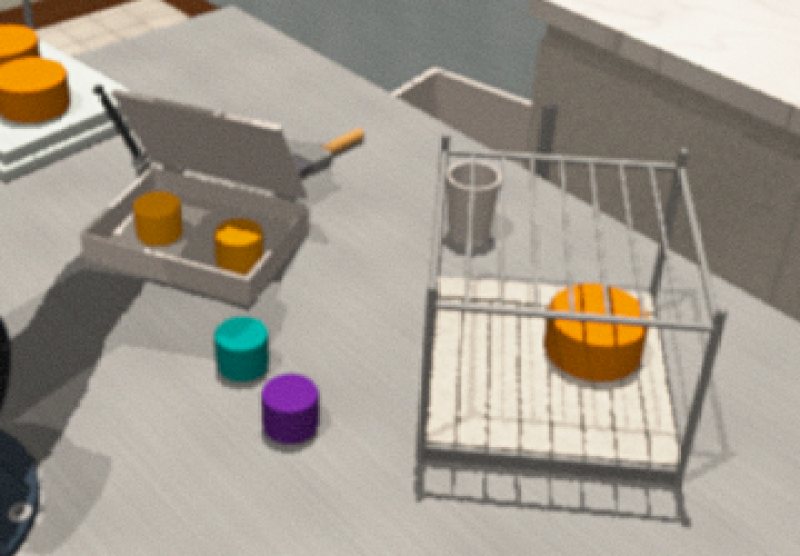

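The final side picture shows both cheeses flat in the box, at crop pixels (158,218) and (239,246). The lid reads 1.086 rad against about 1.075 for the setting arm. The bystanders look unmoved and the gripper is clear.

```bash
python3 -c "
from workcell import *
print(finish_job())"
```

```text
the job is handed in; nothing more can be done
None
```

The job is handed in: the small cheese is flat on the box floor beside the other one, and the lid was left within about 0.01–0.02 rad of the setting arm by my camera fits; I saw no sign in the pictures that the setting arm or bystanders moved, and the clock read about 26 s of the 64 s.

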